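# Close a sample transport case and draw its lid tight with the over-centre latch

## Task

Close up the sample case for transport: lower the lid gently onto its rubber seal, swing the latch's bail up so that its cross-bar drops in behind the upturned lip of the keeper on the lid, then press the lever down over its dead centre until it lies flat home against the case and draws the lid tight. There is glass inside and the latch is thin steel, so do not slam the lid, press or squeeze hard, or shove the case along the bench, and leave the other things where they stand.

Things in the scene. Friction and masses are not known exactly. Their poses are not given: they have to be found in the camera images.
- case: Aluminium sample case, 130 deep (x) x 220 wide (y) x 145 tall when closed, loose on the bench, 3.5 to 5 kg: slides if pushed with over about 18 N. Origin: centre of its underside; z up. The front face (own x = -65 mm) bears the latch in its middle; the lid's hinge axis runs along y at x = +68, z = 114 mm. Body rim at z = 112.
- lid (a joint): Lid angle, rad, 0 = shut hard, grows as it opens. Stays where left (1 to 6 N at the front edge moves it). At about 0.057 it rests on the rubber seal, front edge 7.5 mm up; the seal then resists by some 18 N per mm at the front. Latched tight it reads 0.004 to 0.040.
- lid_edge (a point): Point on the flat top of the lid, 15 mm behind the middle of its front edge, free to press on; at lid angle 0 it is at (-50, 0, 145) mm in the case's frame. The lid is 31 mm tall; its flat black handle (12 mm high, 110 long) lies parallel to the front edge, 81 mm behind it.
- keeper_mark (a point): Middle of the lid's front face at the nominal height of the keeper's shelf (115.5 mm in the case's frame at lid angle 0); x to the back, z up when closed. The keeper, a steel part 28 mm wide, is screwed on through slots: its shelf may be up to 2.5 mm above or below this mark, so the touch has to be felt.
- keeper_front (a point): Point on the lid's front face 30 mm right of keeper_mark, for the keeper's profile: shelf reaching 22 mm out of the face; at its outer edge (19 to 22 mm out) a lip turned up 5 mm. The groove between, 8.5 to 18.5 mm out, is open at the top. Seated, the bar's middle is 3 mm above the shelf, 11.5 to 15.5 mm out of the face.
- bail_bar (a point): Middle of the bail's cross-bar: round steel, 6 mm, along the case's y, ending in two ball heads of 10 mm, 52 mm over both. Grip it by the two heads (10 to 15 N); the bail then turns between the fingers. At the start the lever stands open, out and up, and the bail lies back on it, its bar 55 to 70 mm out of the front face.
- bail: Steel bail hinged on the lever. Origin: its pin, 14 mm from the lever's pin (lever home: 13.4 mm below and 4 mm behind it); z points to the bar, 45 mm away, so the bar swings on a circle of 45 mm round this pin while the lever stands still; pulled or pushed along the bail with 3 to 4 N, the lever follows. Hooked on, the lever stands at 1.0 to 2.3 rad.
- lever (a joint): Lever angle, rad: 0 = home, hanging flat on the case's front; grows to 2.4 as it swings out and up. Stays where left (1 to 2 N at its end moves it when free). With the bail hooked it meets load below about 1.1 to 1.7 rad, up to 10 N at its end, passes dead centre at 0.2 to 0.4 rad and then goes and stays home by itself.
- lever_pin (a point): Middle of the lever's pin on the case: 16 mm in front of the front face, 90 mm above the bench.
- lever_end (a point): Middle of the lever's rounded thumb end (24 mm wide), kicked outward; with the lever home it lies 12 mm in front of and 67 mm below the lever's pin. The lever is pressed on its outer side, some 60 mm from its pin.
- flask: Stoppered conical flask, 64 mm wide, 115 tall, beyond the papers; bystander. Origin: centre of its foot.
- wash_bottle: White wash bottle with red spout, 67x104x181, beyond the papers; bystander. Origin: centre of its foot.
- label_box: Small carton, 45x62x30, beyond the papers; bystander. Origin: centre of its underside.

How it is judged:
By the outcome, as a careful person would: the job done as asked, in the order asked, and still so for the second after the job is handed in, with the robot touching nothing.
It also fails if it takes over 64 s, if anything falls off the work surface, if the arm or the gripper's body presses on something with over 40 N, if the wrist force passes 120 N, or if a joint passes its speed limit or range.

## Robot

A 6-joint arm with a two-finger parallel gripper is mounted at the origin on a cart in front of the work surface, level with it; the furniture and walls round the work are solid. World frame = base frame: x ahead of the robot, y to its left, z up, the work surface at z = 0. Lengths are in mm, angles in rad, forces in N, time in s.
With the tool pointing down it reaches from about 250 to 725 mm from the base axis. Payload 9.7 kg.
Tool frame: the origin (TCP) lies midway between the tips of the shut fingers; the grasp point (between the pads) lies 19 mm behind it (manip.tcp_to_grasp is the z of the grasp point in the tool frame, in mm); z points along the fingers, y is the line along which they close (so a half turn about z gives the same grasp; the last joint's range is limited). The gripper opens to 85 mm and grips with 20 to 120 N. Pads are 22 mm wide; open, the fingers measure 114 mm over their backs; the gripper's body (76 mm by 85 mm) begins 54 mm behind the grasp point. The pads swing forward as they close: fully open they stand 13 mm farther back than shut.
Start: joints at [-1.12, 0.087, 0.176, 1.66, 0, 1.571], TCP at [239.624, -495.053, 231.284] pointing down, gripper open.
Joint ranges: [-3.13, 3.13], [-0.85, 1.81], [-1.15, 1.24], [-2.2, 2.28], [-1.44, 1.52], [-3.14, 3.14]. Speed limits (rad/s): [2.22, 2.22, 2.57, 3.14, 3.14, 3.14].

## Interface

Orientations are given as a unit quaternion [x, y, z, w].
In Python, from cell import manip gives the robot as it stands.
- The arm moves only by the tool hand_motion, called after "Request:" as name(argument=value, ...) on one line, values as JSON. Schema: {"type":"object","properties":{"increments":{"type":"array","items":{"type":"number"},"minItems":5,"maxItems":60},"only":{"type":"string"},"quiet":{"type":"boolean"},"lines":{"type":"string"}},"required":["increments"],"additionalProperties":false}. increments is one flat list of numbers that holds 1 to 12 rows one after another, with no inner brackets; each row has 5 numbers: the finger opening in mm, then dx, dy, dz in shares of the most that a row can go, 1 being 62.5 mm, then a turn about the tool's z in shares of 90 degrees (1.0 is 90 degrees); each row shifts and turns the commanded pose from where the row before left it, along the tool's axes as they then stand; what a row does not reach is not made up. A row lasts 1/8 s, in which the tool goes at most 62.5 mm and 0.188 rad, less where a joint would pass 70% of its speed; a pose out of reach is approached as far as the arm can. The fingers move at their own pace and stop on an object; the grip force is fixed at half the most. Time passes only in rows, so rows that do not move let the fingers close. The tool returns the time, the measured TCP pose, the force, the opening and the grip force at its end. only (a regular expression) keeps the lines of the reply that match it, lines (a string "A,B") keeps lines A to B, and quiet returns only ok. Input that does not fit is refused with a message, and nothing moves.
- manip.get_state(): the state, without advancing time (a new reading comes with each control period).
- manip.snapshot(name): name is "scene" or "top"; returns the picture (384x512x3 uint8, blue, green, red); there is no depth.
- manip.camera_params(name): a dict with "camera_matrix" (3x3 intrinsics, pixels), "distortion" ([k1, k2, p1, p2, k3] as OpenCV has them; the pictures are not rectified), "R" (3x3) and "t" (3): a world point X has camera coordinates R X + t. Camera axes: x right, y down, z forward; pixel columns grow to the right and rows downward; lengths in mm; the calibration is good to about 2 mm. A picture is of the moment at which its call begins. camera_params takes no time and is no camera call.
- manip.job_done(): hands the job in; it is judged then, once.
The state is a dict: "time": time; "joints": joint angles; "qd": joint speeds; "joint_efforts": joint torques, N m; "tool_pos": TCP position; "tool_rot": TCP orientation; "wrist_force": force on the tool from outside, world axes, zero at the start; "torque": the same for the moment, N m; "width": finger opening in mm; "finger_force": force on a finger pad.
Only numpy, scipy, OpenCV 4.12 (cv2) and the standard library are available. Lean on these libraries where they do the work, as an engineer would, in place of code of your own. Each camera call takes 0.05 s, during which the arm holds its last target. There are 200 camera calls.

## Working session

There is one attempt and no reset: what is moved stays moved. The work goes in short steps, Python scripts to look and compute and a tool call to move; the robot and the scene stay as the last step left them, time stands still between calls to the robot, and variables do not carry over. Pictures are saved under pics/ and viewed, at most 10 in all, crops included, and the job is handed in when it is done.

```bash
ls; mkdir -p pics; python3 - <<'E'
from cell import manip
import cv2,numpy as np
s=manip.get_state();print(s)
for n in("scene","top"):
    im=manip.snapshot(n);cv2.imwrite(f"pics/{n}0.png",im)
    p=manip.camera_params(n);print(n,p, "campos",-p["R"].T@p["t"])
a=cv2.imread("pics/scene0.png");cv2.imwrite("pics/s0.png",cv2.resize(a,(800,600),interpolation=cv2.INTER_CUBIC))
a=cv2.imread("pics/top0.png");cv2.imwrite("pics/t0.png",cv2.resize(a,(800,600),interpolation=cv2.INTER_CUBIC))
E
```

```text
pics
{'time': 0.0, 'joints': array([-1.12001447e+00,  8.74533072e-02,  1.75088949e-01,  1.65977547e+00,
       -6.06184400e-07,  1.57076464e+00]), 'qd': array([0.0005191 , 0.0002717 , 0.00025288, 0.00061086, 0.00115427,
       0.00040843]), 'joint_efforts': array([-2.45309471e-03, -5.20383132e+01,  4.64807653e+01,  1.63282268e-02,
       -1.76502226e-04, -1.42399406e-05]), 'tool_pos': array([ 239.51566004, -494.84729583,  230.56359367]), 'tool_rot': array([ 9.74703053e-01,  2.23502813e-01, -1.50413023e-04, -6.54695244e-04]), 'wrist_force': array([ 0.93323207, -0.52495748, -0.05444418]), 'torque': array([-0.00823247, -0.01999818,  0.01597637]), 'finger_force': 0.0, 'width': 85.87297277455707}
scene {'camera_matrix': array([[412.00725911,   0.        , 256.08081262],
       [  0.        , 412.00725911, 189.60476337],
       [  0.        ,   0.        ,   1.        ]]), 'distortion': array([-0.08009728,  0.        ,  0.        ,  0.        ,  0.        ]), 'R': array([[ 0.98623675,  0.16402912,  0.02077319],
       [ 0.11390807, -0.5830027 , -0.80444565],
       [-0.11984169,  0.7957401 , -0.59366292]]), 't': array([-564.57800496,  107.58399348,  973.82277947])} campos [ 661.25745292 -619.58084185  676.39604266]
top {'camera_matrix': array([[396.67292218,   0.        , 259.72500788],
       [  0.        , 396.67292218, 186.73045217],
       [  0.        ,   0.        ,   1.        ]]), 'distortion': array([-0.12283937,  0.        ,  0.        ,  0.        ,  0.        ]), 'R': array([[-0.01479143, -0.99955998, -0.02571123],
       [-0.99493126,  0.01727108, -0.09906309],
       [ 0.09946356,  0.02411562, -0.99474893]]), 't': array([ 162.6412623 ,  581.75869552, 1086.1434904 ])} campos [ 473.1839113   126.32906959 1142.25259641]
```

View pics/s0.png

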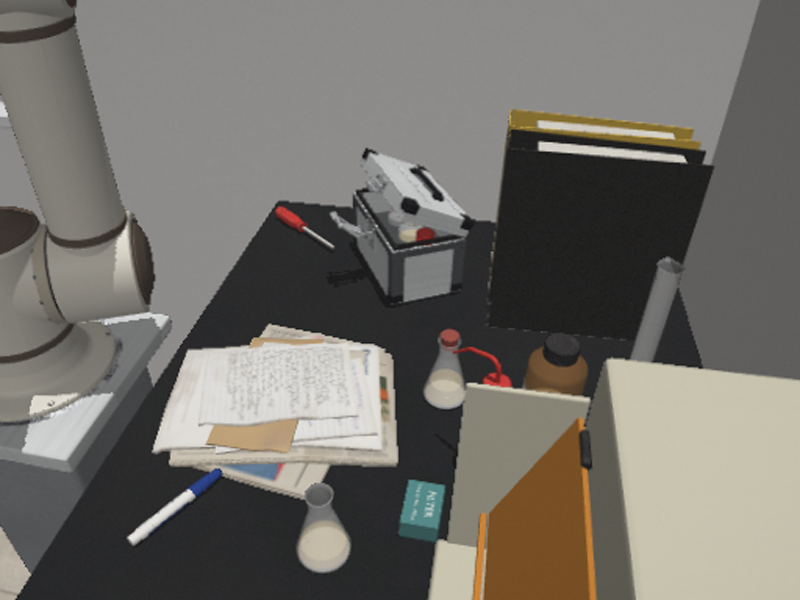

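View pics/t0.png

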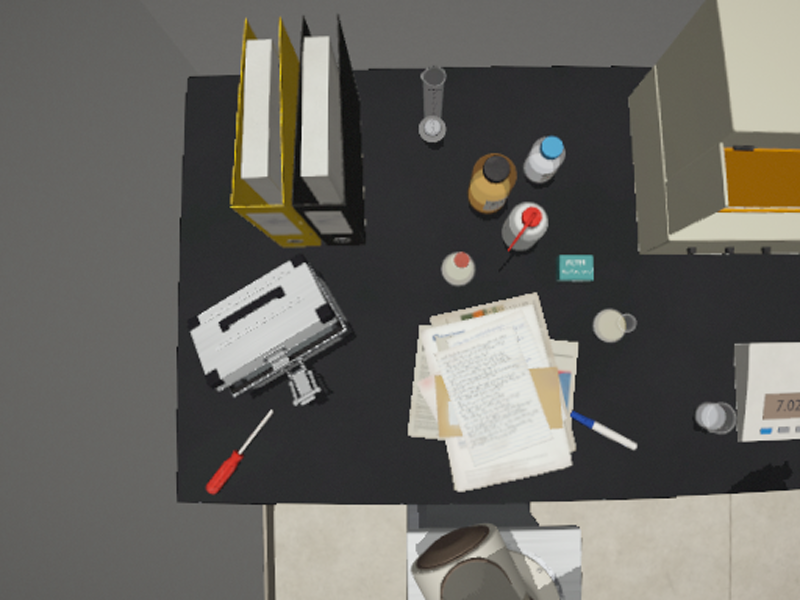

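```bash
python3 - <<'E'
import cv2,numpy as np
a=cv2.imread("pics/scene0.png")[90:200,195:315]
b=cv2.imread("pics/top0.png")[155:270,110:235]
a=cv2.resize(a,None,fx=6,fy=6,interpolation=cv2.INTER_CUBIC)[:600];b=cv2.resize(b,None,fx=5,fy=5,interpolation=cv2.INTER_CUBIC)
cv2.imwrite("pics/sc.png",a);cv2.imwrite("pics/tc.png",b)
E
```

```text
(no output)
```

View pics/sc.png

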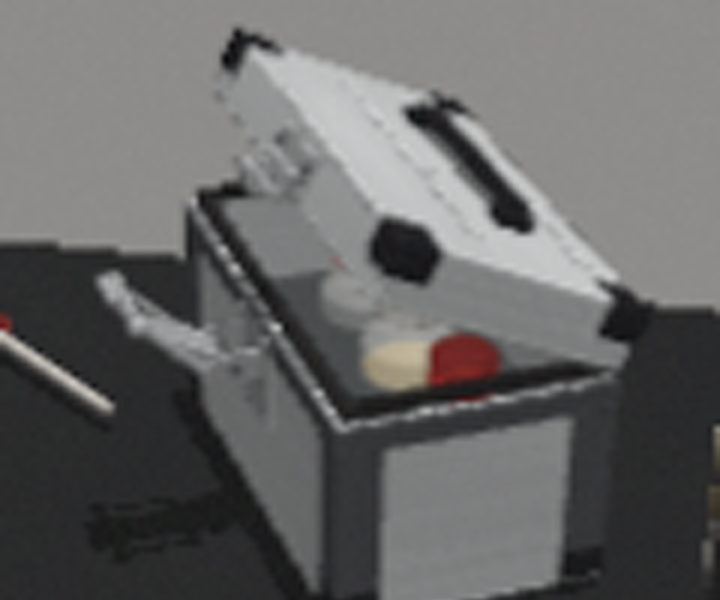

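View pics/tc.png

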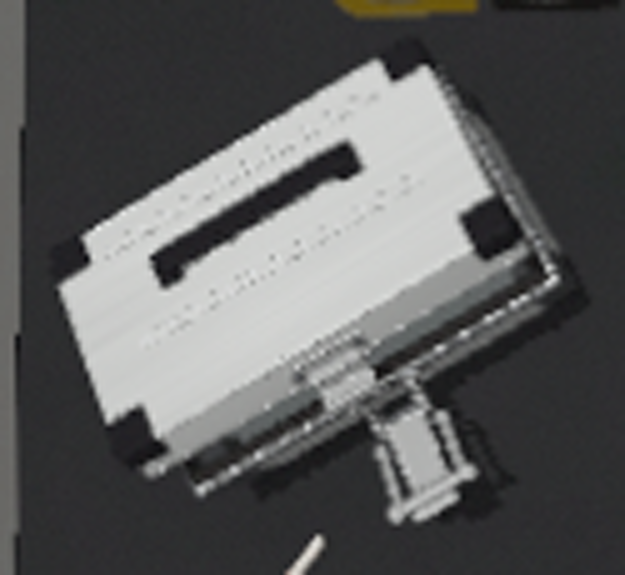

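```bash
cat > h.py <<'E'
import numpy as np,cv2
from cell import manip
def ray(n,uv):
    p=manip.camera_params(n);q=cv2.undistortPoints(np.array([[uv]],float),p["camera_matrix"],p["distortion"])[0,0]
    return -p["R"].T@p["t"], p["R"].T@np.r_[q,1]
def plane(n,uv,z):
    c,d=ray(n,uv);return c+d*(z-c[2])/d[2]
def tri(a,b):
    c1,d1=ray("scene",a);c2,d2=ray("top",b)
    s=np.linalg.lstsq(np.c_[d1,-d2],c2-c1,rcond=None)[0]
    p,q=c1+s[0]*d1,c2+s[1]*d2;return (p+q)/2,np.linalg.norm(p-q)
def proj(n,X):
    p=manip.camera_params(n);return cv2.projectPoints(np.array([X],float),cv2.Rodrigues(p["R"])[0],p["t"],p["camera_matrix"],p["distortion"])[0][0,0]
def S(x,y):return (x/6+195-.4,y/6+90-.4)
def T(x,y):return (x/5+110-.4,y/5+155-.4)
E
python3 - <<'E'
from h import *
np.set_printoptions(precision=1,suppress=True)
P={"rimR":(S(343,425),T(557,282)),"rimL":(S(200,195),T(200,490)),"headR":(S(135,325),T(468,475)),"headL":(S(110,285),T(398,515)),
"lidFR":(S(400,262),T(497,240)),"lidFL":(S(238,45),T(125,448)),"handR":(S(515,215),T(350,165)),"handL":(S(425,110),T(168,275))}
for k,(a,b) in P.items(): print(k,*tri(a,b))
for k in("rimR","rimL"): print(k,plane("top",P[k][1],112))
E
```

```text
rimR [515.5 253.  115.3] 2.5847000097301187
rimL [410.4 441.2 118.2] 4.7665471873149174
headR [415.8 297.9 127.1] 0.20784547160019776
headL [395.3 334.6 124.8] 0.2637674876145059
lidFR [534.2 273.9 184.1] 3.7035620359265358
lidFL [431.5 454.7 193.1] 3.510574916005883
handR [573.6 349.5 171.3] 4.119919966763714
handL [520.  440.8 174.2] 4.357225227883386
rimR [514.4 253.2 112. ]
rimL [407.7 442.6 112. ]
```

Units first: shifts go in shares of 62.5 mm and turns go in shares of 90 degrees. So -0.188 rad / 1.5708 = -0.1197.

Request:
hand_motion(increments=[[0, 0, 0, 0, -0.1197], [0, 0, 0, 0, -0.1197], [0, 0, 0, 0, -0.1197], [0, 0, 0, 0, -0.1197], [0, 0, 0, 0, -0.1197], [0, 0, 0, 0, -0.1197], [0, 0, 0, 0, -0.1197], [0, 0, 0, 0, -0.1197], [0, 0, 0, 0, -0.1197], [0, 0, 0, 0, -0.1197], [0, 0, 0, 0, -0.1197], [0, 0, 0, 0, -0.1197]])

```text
refused: increments[0]: [0, 0, 0, 0, -0.1197] is not of type 'number' (schema: type "number"). Nothing was moved.
```

I used the wrong layout. The manual says one flat list, 5 numbers to a row, no inner brackets; once more.

Request:
hand_motion(increments=[0, 0, 0, 0, -0.1197, 0, 0, 0, 0, -0.1197, 0, 0, 0, 0, -0.1197, 0, 0, 0, 0, -0.1197, 0, 0, 0, 0, -0.1197, 0, 0, 0, 0, -0.1197, 0, 0, 0, 0, -0.1197, 0, 0, 0, 0, -0.1197, 0, 0, 0, 0, -0.1197, 0, 0, 0, 0, -0.1197, 0, 0, 0, 0, -0.1197, 0, 0, 0, 0, -0.1197])

```text
time: 1.6
tool_pos: [239.6, -494.9, 230.9]
tool_rot: [0.216, 0.976, 0.0, -0.0]
wrist_force: [-0.1, 0.4, 0.3]
width: 0.1
finger_force: 0.0
```

Request:
hand_motion(increments=[0, 0, 0, 0, -0.1197, 0, 0, 0, 0, -0.1197, 0, 0, 0, 0, -0.1197, 0, 0, 0, 0, -0.1197, 0, 0, 0, 0, -0.1197, 0, 0, 0, 0, -0.0064])

```text
time: 2.35
tool_pos: [239.6, -494.9, 230.9]
tool_rot: [-0.25, 0.968, 0.0, -0.0]
wrist_force: [0.3, -0.2, 0.0]
width: -0.3
finger_force: 0.0
```

```bash
cat >> h.py <<'E'
from scipy.spatial.transform import Rotation as Ro
F=np.array([461.5,347.7]);O=np.array([-.8703,-.4925]);C=np.array([-.4925,.8703])
np.set_printoptions(precision=2,suppress=True)
def cs(p): d=p[:2]-F;return np.array([d@O,d@C,p[2]])
def st():
    s=manip.get_state();R=Ro.from_quat(s["tool_rot"]).as_matrix();f=s["wrist_force"]
    print("t",round(s["time"],2),"ocz",cs(s["tool_pos"]),"F ocz",np.array([f[:2]@O,f[:2]@C,f[2]]),"yawerr",round(np.arctan2(R[1,0]*O[0]-R[0,0]*O[1],R[:2,0]@O),4),"tz",R[:,2],"w",round(s["width"],1),"ff",s["finger_force"],"j",s["joints"])
E
python3 -c "
from h import *
st()
print('flask',cs(plane('top',(293.4,166.7),110)), 'wash',plane('top',(335,140),180))"
```

```text
t 2.35 ocz [ 608.13 -624.07  230.94] F ocz [-0.19 -0.28  0.01] yawerr -0.009 tz [-0.  0. -1.] w -0.3 ff 0.0 j [-1.12  0.09  0.18  1.66 -0.   -1.63]
flask [  -4.01 -330.42  110.  ] wash [682.19 -38.08 180.  ]
```

To row units: -42 mm is -0.672, 41 mm is 0.656.

Request:
hand_motion(increments=[0, -0.672, 0.656, 0, 0, 0, -0.672, 0.656, 0, 0, 0, -0.672, 0.656, 0, 0, 0, -0.672, 0.656, 0, 0, 0, -0.672, 0.656, 0, 0, 0, -0.672, 0.656, 0, 0, 0, -0.672, 0.656, 0, 0, 0, -0.672, 0.656, 0, 0, 0, -0.672, 0.656, 0, 0, 0, -0.672, 0.656, 0, 0, 0, -0.672, 0.656, 0, 0, 0, -0.672, 0.656, 0, 0])

```text
time: 3.85
tool_pos: [441.6, 181.9, 231.3]
tool_rot: [-0.249, 0.969, -0.0, 0.0]
wrist_force: [0.5, -1.5, -0.3]
width: -0.0
finger_force: 0.0
```

```bash
python3 -c "
from h import *
st()"
```

```text
t 3.85 ocz [  98.96 -134.55  231.32] F ocz [ 0.24 -1.54 -0.28] yawerr -0.0126 tz [ 0.  0. -1.] w -0.0 ff 0.0 j [ 0.39 -0.09  0.    1.66 -0.   -0.11]
```

To row units: 34 mm is 0.544, -33 mm is -0.528, -0.005 rad / 1.5708 = -0.0032.

Request:
hand_motion(increments=[0, -0.528, 0.544, 0, 0, 0, -0.528, 0.544, 0, 0, 0, -0.528, 0.544, 0, 0, 0, -0.528, 0.544, 0.16, 0, 0, 0, 0, 0.128, -0.0032, 0, 0, 0, 0, 0])

```text
time: 4.6
tool_pos: [490.5, 362.3, 212.2]
tool_rot: [-0.252, 0.968, -0.0, -0.001]
wrist_force: [0.5, -0.0, 0.1]
width: 0.2
finger_force: 0.0
```

```bash
python3 - <<'E'
from h import *
st()
a=manip.snapshot("scene")[60:200,195:315];cv2.imwrite("pics/s1.png",cv2.resize(a,None,fx=4,fy=4,interpolation=cv2.INTER_CUBIC))
E
```

```text
t 4.6 ocz [-32.43  -1.6  212.2 ] F ocz [-0.39 -0.27  0.05] yawerr -0.0055 tz [-0. -0. -1.] w 0.2 ff 0.0 j [ 0.64  0.23  0.3   1.64 -0.    0.13]
```

View pics/s1.png

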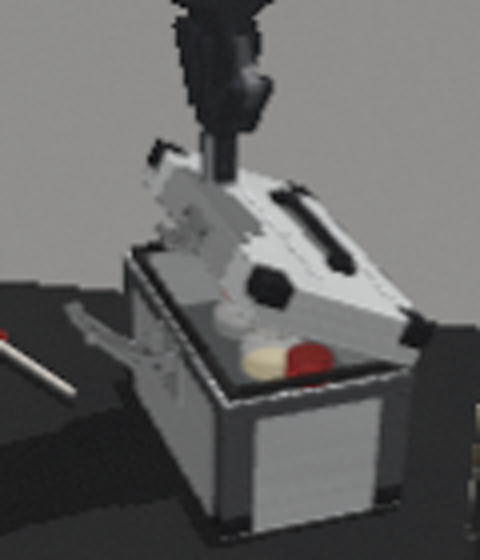

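To row units: 7 mm is 0.112, 6 mm is 0.096.

Request:
hand_motion(increments=[0, -0.064, 0, 0.112, 0, 0, 0, 0, 0.096, 0, 0, 0, 0, 0.08, 0, 0, 0, 0, 0.064, 0, 0, 0.016, 0, 0.064, 0, 0, 0.016, 0, 0.064, 0])

```text
time: 5.4
tool_pos: [492.6, 363.7, 183.2]
tool_rot: [-0.253, 0.967, 0.0, 0.0]
wrist_force: [-0.7, -0.1, 2.2]
width: 0.2
finger_force: 0.7
```

```bash
python3 -c "
from h import *
st()"
```

```text
t 5.4 ocz [-34.93  -1.43 183.16] F ocz [0.64 0.23 2.17] yawerr -0.0033 tz [ 0.  0. -1.] w 0.2 ff 0.6882620695978403 j [0.64 0.23 0.24 1.58 0.   0.12]
```

To row units: 3 mm is 0.048, 2 mm is 0.032.

Request:
hand_motion(increments=[0, 0.016, 0, 0.048, 0, 0, 0.016, 0, 0.048, 0, 0, 0.016, 0, 0.048, 0, 0, 0.016, 0, 0.048, 0, 0, 0.016, 0, 0.048, 0, 0, 0.016, 0, 0.048, 0, 0, 0.016, 0, 0.048, 0, 0, 0.016, 0, 0.032, 0])

```text
time: 6.4
tool_pos: [485.7, 359.7, 160.1]
tool_rot: [-0.253, 0.967, -0.0, 0.0]
wrist_force: [0.8, -0.1, 0.6]
width: -0.1
finger_force: 0.4
```

```bash
python3 -c "
from h import *
st()"
```

```text
t 6.4 ocz [-27.01  -1.45 160.06] F ocz [-0.66 -0.46  0.59] yawerr -0.0033 tz [ 0.  0. -1.] w -0.1 ff 0.37122529931366444 j [ 0.64  0.2   0.17  1.54 -0.    0.13]
```

To row units: 2 mm is 0.032, 1.5 mm is 0.024.

Request:
hand_motion(increments=[0, 0.016, 0, 0.032, 0, 0, 0.016, 0, 0.032, 0, 0, 0.016, 0, 0.024, 0, 0, 0, 0, 0.016, 0, 0, 0, 0, 0.016, 0, 0, 0, 0, 0.008, 0])

```text
time: 7.15
tool_pos: [483.0, 358.2, 152.2]
tool_rot: [-0.253, 0.967, -0.0, -0.0]
wrist_force: [0.4, -0.3, 0.7]
width: 0.0
finger_force: 0.5
```

```bash
python3 -c "
from h import *
st()"
```

```text
t 7.15 ocz [-23.94  -1.43 152.19] F ocz [-0.24 -0.43  0.71] yawerr -0.0033 tz [-0. -0. -1.] w 0.0 ff 0.4633134207688272 j [0.64 0.2  0.14 1.52 0.   0.13]
```

To row units: 0.5 mm is 0.008.

Request:
hand_motion(increments=[0, 0, 0, 0.008, 0, 0, 0, 0, 0.008, 0, 0, 0, 0, 0, 0])

```text
time: 7.52
tool_pos: [483.0, 358.3, 151.7]
tool_rot: [-0.253, 0.967, 0.0, 0.0]
wrist_force: [-1.3, -1.7, 5.9]
width: -0.1
finger_force: 2.4
```

```bash
python3 -c "
from h import *
st()"
```

```text
t 7.53 ocz [-23.92  -1.41 151.75] F ocz [ 1.97 -0.81  5.94] yawerr -0.0032 tz [ 0.  0. -1.] w -0.1 ff 2.4040185939520597 j [0.64 0.19 0.14 1.52 0.   0.13]
```

Request:
hand_motion(increments=[0, 0, 0, 0.008, 0, 0, 0, 0, 0.0048, 0, 0, 0, 0, 0, 0])

```text
time: 7.9
tool_pos: [483.0, 358.2, 151.5]
tool_rot: [-0.253, 0.967, 0.0, 0.0]
wrist_force: [-3.6, -1.5, 9.3]
width: -0.1
finger_force: 4.3
```

```bash
python3 -c "
from h import *
st()"
```

```text
t 7.9 ocz [-23.91  -1.41 151.5 ] F ocz [3.87 0.43 9.3 ] yawerr -0.0032 tz [ 0.  0. -1.] w -0.1 ff 4.3224498722702265 j [0.64 0.19 0.14 1.52 0.   0.13]
```

To row units: 37 mm is 0.592, 35 mm is 0.56.

Request:
hand_motion(increments=[0, 0, 0, -0.192, 0, 30, 0, 0, -0.48, 0, 85, 0.32, 0, -0.16, 0, 85, 0.592, 0.016, 0, 0, 85, 0.56, 0, 0, 0, 85, 0, 0, 0, 0])

```text
time: 8.65
tool_pos: [401.4, 313.6, 203.6]
tool_rot: [-0.253, 0.967, 0.0, 0.001]
wrist_force: [0.5, 0.5, 0.5]
width: 84.9
finger_force: 0.0
```

```bash
python3 - <<'E'
from h import *
st()
a=manip.snapshot("scene")[60:200,195:315];a=cv2.resize(a,None,fx=4,fy=4,interpolation=cv2.INTER_CUBIC)
b=manip.snapshot("top")[155:270,110:235];b=cv2.resize(b,None,fx=2.5,fy=2.5,interpolation=cv2.INTER_CUBIC)
o=np.zeros((560,800,3),np.uint8);o[:,:480]=a;o[:b.shape[0],482:482+b.shape[1]]=b;cv2.imwrite("pics/s2.png",o)
E
```

```text
t 8.65 ocz [ 69.13  -0.06 203.64] F ocz [-0.73  0.21  0.48] yawerr -0.0029 tz [ 0.  0. -1.] w 84.9 ff 0.0 j [ 0.66 -0.02  0.01  1.6  -0.    0.15]
```

View pics/s2.png

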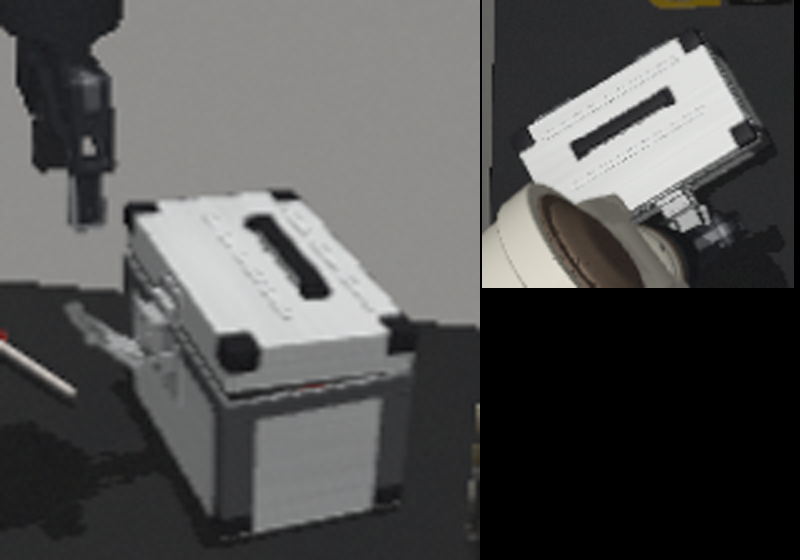

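To row units: 30 mm is 0.48, 25 mm is 0.4.

Request:
hand_motion(increments=[85, 0, 0, 0.48, 0, 85, 0, 0, 0.48, 0, 85, 0, 0, 0.4, 0, 85, 0, 0, 0.24, 0, 66, 0, 0, 0.016, 0, 60, 0, 0, 0, 0, 57, 0, 0, 0, 0])

```text
time: 9.62
tool_pos: [402.9, 314.5, 102.5]
tool_rot: [-0.253, 0.967, 0.0, 0.001]
wrist_force: [-0.9, 0.4, 0.3]
width: 57.0
finger_force: 0.0
```

```bash
python3 -c "
from h import *
st()"
```

```text
t 9.62 ocz [ 67.38  -0.06 102.54] F ocz [0.57 0.73 0.32] yawerr -0.0032 tz [ 0.  0. -1.] w 57.0 ff 0.0 j [ 0.66 -0.02 -0.18  1.41 -0.    0.15]
```

Close by small steps, watching the pad force.

Request:
hand_motion(increments=[54, 0, 0, 0, 0, 52.5, 0, 0, 0, 0])

```text
time: 9.88
tool_pos: [402.5, 314.1, 101.8]
tool_rot: [-0.253, 0.967, 0.0, 0.0]
wrist_force: [0.4, -0.8, 0.7]
width: 52.7
finger_force: 0.2
```

Request:
hand_motion(increments=[51.8, 0, 0, 0, 0, 51.8, 0, 0, 0, 0])

```text
time: 10.12
tool_pos: [402.4, 313.9, 101.5]
tool_rot: [-0.253, 0.967, -0.0, -0.0]
wrist_force: [0.0, -1.8, 1.6]
width: 51.9
finger_force: 0.9
```

```bash
python3 -c "
from h import *
st()
a=manip.snapshot('scene')[90:180,195:285];cv2.imwrite('pics/s3.png',cv2.resize(a,None,fx=6,fy=6,interpolation=cv2.INTER_CUBIC))"
```

```text
t 10.12 ocz [ 68.07  -0.3  101.54] F ocz [ 0.87 -1.56  1.57] yawerr -0.0034 tz [ 0. -0. -1.] w 51.9 ff 0.8995378017425537 j [ 0.66 -0.02 -0.18  1.41 -0.    0.15]
```

View pics/s3.png

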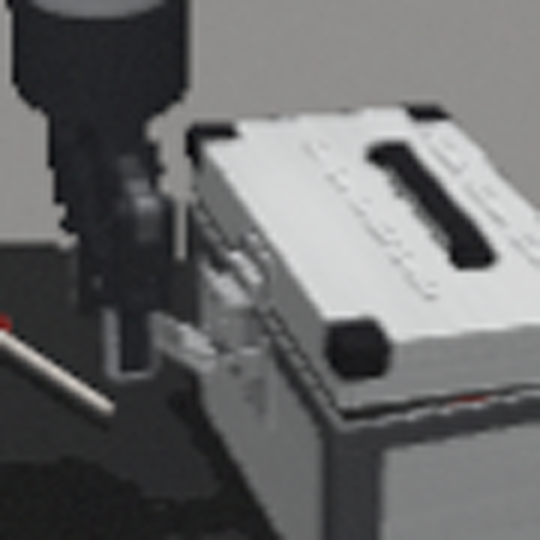

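Request:
hand_motion(increments=[51, 0, 0, 0, 0, 51, 0, 0, 0, 0])

```text
time: 10.42
tool_pos: [402.4, 313.9, 101.5]
tool_rot: [-0.253, 0.967, -0.0, -0.0]
wrist_force: [-0.5, -3.7, 2.2]
width: 51.0
finger_force: 3.9
```

Request:
hand_motion(increments=[50.4, 0, 0, 0, 0, 50.4, 0, 0, 0, 0])

```text
time: 10.68
tool_pos: [402.5, 313.9, 101.5]
tool_rot: [-0.253, 0.967, -0.0, 0.0]
wrist_force: [0.5, -4.6, 2.5]
width: 50.3
finger_force: 8.5
```

```bash
python3 -c "
from h import *
st()"
```

```text
t 10.68 ocz [ 68.01  -0.31 101.52] F ocz [ 1.82 -4.24  2.54] yawerr -0.0034 tz [ 0. -0. -1.] w 50.3 ff 8.479902371764183 j [ 0.66 -0.02 -0.18  1.41 -0.    0.15]
```

To row units: -0.6 mm is -0.0096.

Request:
hand_motion(increments=[49.9, 0, -0.0096, 0, 0, 49.9, 0, 0, 0, 0])

```text
time: 10.92
tool_pos: [402.6, 313.8, 101.5]
tool_rot: [-0.253, 0.967, 0.0, -0.0]
wrist_force: [-1.7, -1.9, 1.0]
width: 50.1
finger_force: 13.2
```

```bash
python3 -c "
from h import *
st()"
```

```text
t 10.93 ocz [ 68.    -0.51 101.49] F ocz [ 2.45 -0.81  1.04] yawerr -0.003 tz [-0.  0. -1.] w 50.1 ff 13.204623609781265 j [ 0.66 -0.02 -0.18  1.41  0.    0.15]
```

To row units: -2.5 mm is -0.04, -2.4 mm is -0.0384.

Request:
hand_motion(increments=[49.9, -0.0352, 0, -0.032, 0, 49.9, -0.0352, 0, -0.032, 0, 49.9, -0.0384, 0, -0.0272, 0, 49.9, -0.04, 0, -0.0256, 0, 49.9, 0, 0, 0, 0])

```text
time: 11.55
tool_pos: [411.0, 318.4, 108.8]
tool_rot: [-0.253, 0.967, 0.0, 0.0]
wrist_force: [-0.7, 0.4, 0.0]
width: 50.4
finger_force: 13.2
```

```bash
python3 -c "
from h import *
st()"
```

```text
t 11.55 ocz [ 58.37  -0.6  108.82] F ocz [0.41 0.64 0.04] yawerr -0.0032 tz [ 0.  0. -1.] w 50.4 ff 13.238783329725266 j [ 0.66  0.   -0.15  1.42  0.    0.15]
```

To row units: -2.9 mm is -0.0464, -2.8 mm is -0.0448.

Request:
hand_motion(increments=[49.9, -0.0432, 0, -0.0224, 0, 49.9, -0.0432, 0, -0.0192, 0, 49.9, -0.0448, 0, -0.016, 0, 49.9, -0.0448, 0, -0.0144, 0, 49.9, -0.0464, 0, -0.0112, 0, 49.9, -0.0464, 0, -0.0096, 0, 49.9, -0.0464, 0, -0.0048, 0, 49.9, -0.0464, 0, -0.0048, 0, 49.9, 0, 0, 0, 0])

```text
time: 12.68
tool_pos: [430.6, 329.4, 115.2]
tool_rot: [-0.253, 0.967, 0.0, -0.0]
wrist_force: [-3.3, 2.9, 0.4]
width: 50.0
finger_force: 13.3
```

```bash
python3 - <<'E'
from h import *
st()
a=manip.snapshot("scene")[90:190,195:315];a=cv2.resize(a,None,fx=4,fy=4,interpolation=cv2.INTER_CUBIC)
b=manip.snapshot("top")[175:265,150:230];b=cv2.resize(b,None,fx=4,fy=4,interpolation=cv2.INTER_CUBIC)
o=np.zeros((400,800,3),np.uint8);o[:,:480]=a;o[:b.shape[0],480:480+b.shape[1]]=b;cv2.imwrite("pics/s4.png",o)
E
```

```text
t 12.68 ocz [ 35.87  -0.69 115.16] F ocz [1.44 4.1  0.44] yawerr -0.0032 tz [-0.  0. -1.] w 50.0 ff 13.324340879917145 j [ 0.65  0.06 -0.08  1.43  0.    0.14]
```

View pics/s4.png

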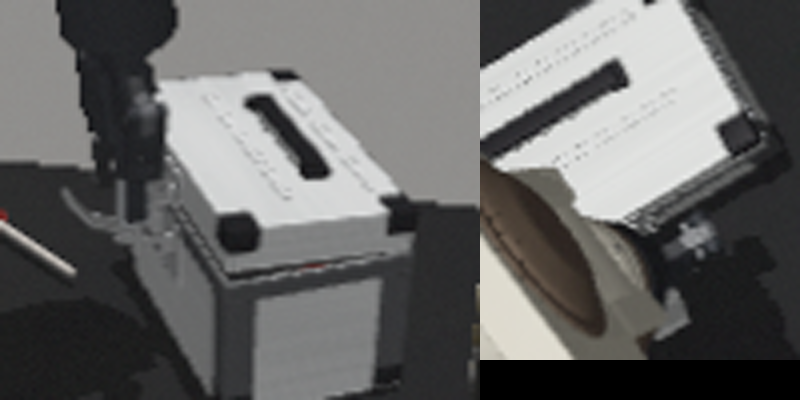

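To row units: -3 mm is -0.048, -2 mm is -0.032.

Request:
hand_motion(increments=[49.9, -0.048, 0.0064, -0.008, 0, 49.9, -0.048, 0, -0.0048, 0, 49.9, -0.032, 0, 0, 0, 49.9, 0, 0, 0, 0])

```text
time: 13.28
tool_pos: [437.3, 333.4, 115.7]
tool_rot: [-0.253, 0.967, -0.0, -0.0]
wrist_force: [-1.5, 1.1, -2.9]
width: 50.4
finger_force: 13.2
```

```bash
python3 -c "
from h import *
st()"
```

```text
t 13.28 ocz [ 28.08  -0.57 115.74] F ocz [ 0.77  1.7  -2.86] yawerr -0.0034 tz [-0. -0. -1.] w 50.4 ff 13.240000605583191 j [ 0.65  0.07 -0.06  1.44 -0.    0.14]
```

Request:
hand_motion(increments=[49.9, -0.048, 0, 0, 0, 49.9, -0.048, 0, 0, 0, 49.9, -0.032, 0, 0, 0, 49.9, 0, 0, 0, 0])

```text
time: 13.78
tool_pos: [444.3, 337.4, 115.9]
tool_rot: [-0.253, 0.967, -0.0, -0.0]
wrist_force: [-2.9, 1.1, -3.6]
width: 50.2
finger_force: 13.2
```

```bash
python3 -c "
from h import *
st()"
```

```text
t 13.78 ocz [ 20.    -0.5  115.91] F ocz [ 2.    2.41 -3.65] yawerr -0.0033 tz [-0. -0. -1.] w 50.2 ff 13.176126033067703 j [ 0.65  0.09 -0.04  1.44 -0.    0.14]
```

To row units: -2.6 mm is -0.0416, 2 mm is 0.032.

Request:
hand_motion(increments=[49.9, -0.0416, 0.0048, 0, 0, 49.9, 0, 0, 0.032, 0, 49.9, 0, 0, 0.032, 0, 49.9, 0, 0, 0.032, 0, 49.9, 0, 0, 0, 0])

```text
time: 14.4
tool_pos: [446.4, 338.8, 109.9]
tool_rot: [-0.253, 0.967, -0.0, -0.0]
wrist_force: [0.1, -1.5, 0.3]
width: 50.0
finger_force: 13.2
```

```bash
python3 -c "
from h import *
st()"
```

```text
t 14.4 ocz [ 17.56  -0.3  109.88] F ocz [ 0.68 -1.38  0.33] yawerr -0.0033 tz [ 0. -0. -1.] w 50.0 ff 13.247514367103577 j [ 0.65  0.1  -0.04  1.43 -0.    0.14]
```

Request:
hand_motion(increments=[49.9, 0, 0, 0.024, 0, 49.9, 0, 0, 0.024, 0, 49.9, 0, 0, 0, 0])

```text
time: 14.78
tool_pos: [446.4, 338.9, 107.0]
tool_rot: [-0.253, 0.967, -0.0, 0.0]
wrist_force: [0.6, -0.5, 1.8]
width: 50.0
finger_force: 13.3
```

```bash
python3 -c "
from h import *
st()"
```

```text
t 14.78 ocz [ 17.46  -0.26 107.03] F ocz [-0.28 -0.77  1.77] yawerr -0.0033 tz [ 0. -0. -1.] w 50.0 ff 13.30459401011467 j [ 0.65  0.1  -0.05  1.42 -0.    0.14]
```

To row units: 1 mm is 0.016.

Request:
hand_motion(increments=[49.9, 0, 0, 0.016, 0, 49.9, 0, 0, 0.016, 0, 49.9, 0, 0, 0, 0])

```text
time: 15.15
tool_pos: [446.6, 339.0, 106.2]
tool_rot: [-0.253, 0.967, 0.0, 0.001]
wrist_force: [-1.2, -3.4, 10.4]
width: 50.0
finger_force: 13.5
```

```bash
python3 -c "
from h import *
st()"
```

```text
t 15.15 ocz [ 17.32  -0.25 106.21] F ocz [ 2.77 -2.39 10.37] yawerr -0.0034 tz [ 0.  0. -1.] w 50.0 ff 13.534848242998123 j [ 0.65  0.1  -0.05  1.42 -0.    0.14]
```

Request:
hand_motion(increments=[49.9, 0, 0, 0.016, 0, 49.9, 0, 0, 0, 0])

```text
time: 15.4
tool_pos: [446.8, 339.1, 105.5]
tool_rot: [-0.253, 0.967, 0.0, 0.001]
wrist_force: [-1.5, -2.4, 10.8]
width: 50.6
finger_force: 13.6
```

```bash
python3 -c "
from h import *
st()"
```

```text
t 15.4 ocz [ 17.05  -0.22 105.47] F ocz [ 2.46 -1.33 10.85] yawerr -0.0033 tz [ 0.  0. -1.] w 50.6 ff 13.607588857412338 j [ 0.65  0.1  -0.05  1.42 -0.    0.14]
```

To row units: -1.6 mm is -0.0256, 1.5 mm is 0.024.

Request:
hand_motion(increments=[49.9, 0, 0, -0.0256, 0, 49.9, 0.024, 0, 0, 0, 49.9, 0.016, 0, 0, 0, 49.9, 0, 0, 0, 0])

```text
time: 15.9
tool_pos: [445.8, 338.6, 106.1]
tool_rot: [-0.253, 0.967, 0.001, 0.002]
wrist_force: [9.0, 3.5, 2.1]
width: 50.2
finger_force: 13.3
```

```bash
python3 -c "
from h import *
st()"
```

```text
t 15.9 ocz [ 18.17  -0.21 106.1 ] F ocz [-9.54 -1.33  2.14] yawerr -0.0035 tz [ 0.  0. -1.] w 50.2 ff 13.317287117242813 j [ 0.65  0.09 -0.06  1.41 -0.    0.14]
```

Request:
hand_motion(increments=[49.9, 0.016, 0, 0, 0, 49.9, 0.016, 0, 0, 0, 49.9, 0, 0, 0, 0])

```text
time: 16.27
tool_pos: [444.7, 338.0, 106.3]
tool_rot: [-0.253, 0.967, 0.001, 0.003]
wrist_force: [12.7, 5.0, 0.0]
width: 49.9
finger_force: 13.3
```

```bash
python3 -c "
from h import *
st()"
```

```text
t 16.27 ocz [ 19.37  -0.18 106.27] F ocz [-13.47  -1.92   0.02] yawerr -0.0037 tz [ 0.01  0.   -1.  ] w 49.9 ff 13.259814977645874 j [ 0.65  0.09 -0.06  1.41 -0.    0.14]
```

To row units: -2.5 mm is -0.04, -2 mm is -0.032.

Request:
hand_motion(increments=[49.9, -0.032, 0, 0, 0, 49.9, -0.04, 0, 0, 0, 49.9, 0, 0, 0.008, 0, 49.9, 0, 0, 0, 0])

```text
time: 16.77
tool_pos: [445.9, 338.7, 105.7]
tool_rot: [-0.253, 0.967, -0.0, -0.0]
wrist_force: [-2.0, -3.8, 10.6]
width: 49.8
finger_force: 13.5
```

```bash
python3 -c "
from h import *
st()"
```

```text
t 16.77 ocz [ 18.    -0.16 105.75] F ocz [ 3.58 -2.3  10.56] yawerr -0.0033 tz [-0. -0. -1.] w 49.8 ff 13.540814816951752 j [ 0.65  0.1  -0.05  1.42  0.    0.14]
```

Units first: shifts go in shares of 62.5 mm and turns go in shares of 90 degrees. So 50 mm is 0.8, -40 mm is -0.64.

Request:
hand_motion(increments=[52, 0, 0, -0.0064, 0, 56, 0, 0, 0, 0, 75, 0, 0, 0, 0, 85, 0, 0, 0, 0, 85, 0, 0, -0.24, 0, 85, 0, 0, -0.64, 0, 85, 0, 0, -0.64, 0, 85, 0.64, 0, 0, 0, 85, 0.8, 0, 0, 0, 85, 0.24, 0, 0, 0])

```text
time: 18.02
tool_pos: [353.4, 286.7, 202.1]
tool_rot: [-0.253, 0.967, 0.0, 0.001]
wrist_force: [-0.0, -0.3, 0.3]
width: 85.1
finger_force: 0.0
```

Request:
hand_motion(increments=[85, 0, 0, 0, 0.1197, 85, 0, 0, 0, 0.1197, 85, 0, 0, 0, 0.1197, 85, 0, 0, 0, 0.1197, 85, 0, 0, 0, 0.1197, 85, 0, 0, 0, 0.1197, 85, 0, 0, 0, 0.1197, 85, 0, 0, 0, 0.1197, 85, 0, 0, 0, 0.0427, 85, 0, 0, 0, 0])

```text
time: 19.27
tool_pos: [355.2, 287.8, 201.1]
tool_rot: [0.503, 0.864, 0.0, 0.0]
wrist_force: [-0.1, -0.5, -0.2]
width: 84.7
finger_force: 0.0
```

```bash
python3 - <<'E'
from h import *
st()
a=manip.snapshot("scene")[90:190,195:315];a=cv2.resize(a,None,fx=4,fy=4,interpolation=cv2.INTER_CUBIC)
b=manip.snapshot("top")[175:265,150:230];b=cv2.resize(b,None,fx=4,fy=4,interpolation=cv2.INTER_CUBIC)
o=np.zeros((400,800,3),np.uint8);o[:,:480]=a;o[:b.shape[0],480:480+b.shape[1]]=b;cv2.imwrite("pics/s5.png",o)
E
```

```text
t 19.27 ocz [122.01   0.2  201.11] F ocz [ 0.38 -0.4  -0.16] yawerr -1.5697 tz [ 0.  0. -1.] w 84.7 ff 0.0 j [ 0.68 -0.14 -0.11  1.61  0.    1.74]
```

View pics/s5.png

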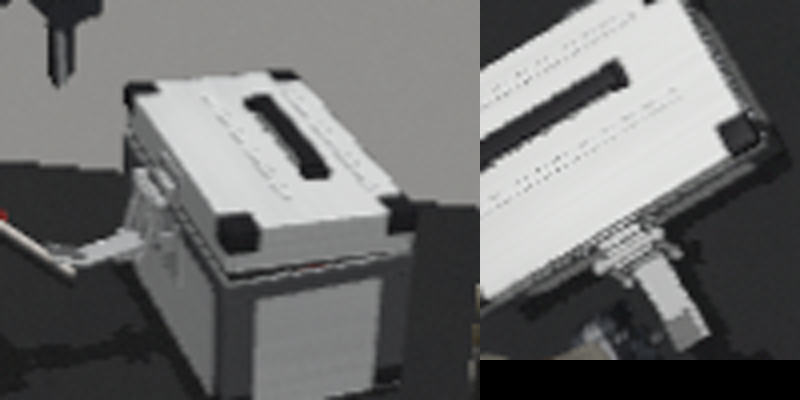

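```bash
python3 - <<'E'
from h import *
p,e=tri((57/4+194.6,254/4+89.6),(212/4+149.6,342/4+174.6));print(cs(p),e)
# theta from end
for th in (1.2,1.3,1.4,1.5,1.6,1.7):
    c,s=np.cos(th),np.sin(th);print(th,"end",16+12*c+67*s,90+12*s-67*c,"pin",16-4*c+13.4*s,90-4*s-13.4*c)
E
```

```text
[84.62  0.4  89.91] 3.53899630334434
1.2 end 82.79491181352424 76.90649948166958 pin 27.03989273405414 81.41624974614368
1.3 end 83.76838436644698 83.64027670715896 pin 27.841684370092036 82.56128295476177
1.4 end 84.06473762402972 90.43759818554537 pin 28.5251578102444 83.78064136518293
1.5 end 83.68101052248409 97.23054732751255 pin 29.08348401382352 85.06214155123656
1.6 end 82.62103713616537 103.9512512306844 pin 29.511084369961324 86.39297918667125
1.7 end 80.8954083687691 110.53255884322976 pin 29.803686437245176 87.75985698175015
```

To row units: 35 mm is 0.56, 30 mm is 0.48.

Request:
hand_motion(increments=[85, 0, -0.064, 0.48, 0, 85, 0, 0, 0.56, 0, 85, 0, 0, 0.48, 0, 85, 0, 0, 0.24, 0, 85, 0, 0, 0.08, 0, 85, 0, 0, 0, 0])

```text
time: 20.12
tool_pos: [351.7, 285.8, 86.2]
tool_rot: [0.503, 0.864, 0.0, 0.0]
wrist_force: [-0.4, -0.2, 1.7]
width: 84.9
finger_force: 0.0
```

```bash
python3 -c "
from h import *
st()"
```

```text
t 20.12 ocz [126.09   0.23  86.2 ] F ocz [0.48 0.05 1.72] yawerr -1.57 tz [ 0.  0. -1.] w 84.9 ff 0.0 j [ 0.68 -0.15 -0.34  1.39  0.    1.74]
```

Request:
hand_motion(increments=[85, 0, 0, 0.032, 0, 85, 0, 0, 0.032, 0, 85, 0, 0, 0.032, 0, 85, 0, 0, 0, 0])

```text
time: 20.62
tool_pos: [351.3, 285.5, 79.4]
tool_rot: [0.504, 0.864, -0.0, -0.0]
wrist_force: [0.3, -0.2, 0.7]
width: 84.6
finger_force: 0.0
```

```bash
python3 -c "
from h import *
st()"
```

```text
t 20.62 ocz [126.58   0.12  79.37] F ocz [-0.13 -0.3   0.72] yawerr -1.5703 tz [-0. -0. -1.] w 84.6 ff 0.0 j [ 0.68 -0.15 -0.35  1.37  0.    1.74]
```

To row units: 3 mm is 0.048, 0.5 mm is 0.008.

Request:
hand_motion(increments=[85, 0, 0, 0.048, 0, 85, 0, 0, 0.048, 0, 85, 0, 0.008, 0.048, 0, 85, 0, 0.008, 0.048, 0, 85, 0, 0, 0, 0])

```text
time: 21.25
tool_pos: [352.1, 286.0, 67.2]
tool_rot: [0.503, 0.864, -0.0, -0.0]
wrist_force: [-0.5, -0.5, 1.1]
width: 85.2
finger_force: 0.9
```

```bash
python3 -c "
from h import *
st()"
```

```text
t 21.25 ocz [125.56   0.16  67.22] F ocz [ 0.73 -0.2   1.15] yawerr -1.5702 tz [-0. -0. -1.] w 85.2 ff 0.8995034918189049 j [ 0.68 -0.14 -0.37  1.35  0.    1.74]
```

Request:
hand_motion(increments=[85, 0, 0.016, 0.048, 0, 85, 0, 0.016, 0.048, 0, 85, 0, 0.016, 0.048, 0, 85, 0, 0.024, 0.048, 0, 85, 0, 0, 0, 0])

```text
time: 21.88
tool_pos: [356.1, 288.3, 55.2]
tool_rot: [0.503, 0.864, -0.0, -0.0]
wrist_force: [0.8, 0.9, 3.8]
width: 85.0
finger_force: 1.7
```

```bash
python3 -c "
from h import *
st()"
```

```text
t 21.88 ocz [120.98   0.16  55.2 ] F ocz [-1.18  0.42  3.77] yawerr -1.5702 tz [-0. -0. -1.] w 85.0 ff 1.7472418433317216 j [ 0.68 -0.13 -0.38  1.32  0.    1.74]
```

To row units: 2.5 mm is 0.04, 1.5 mm is 0.024.

Request:
hand_motion(increments=[85, 0, 0.0192, 0.04, 0, 85, 0, 0.0208, 0.04, 0, 85, 0, 0.0224, 0.04, 0, 85, 0, 0.024, 0.04, 0, 85, 0, 0, 0, 0])

```text
time: 22.5
tool_pos: [360.7, 290.8, 45.1]
tool_rot: [0.504, 0.864, -0.0, -0.0]
wrist_force: [-1.9, -0.6, 2.4]
width: 85.2
finger_force: 1.3
```

```bash
python3 -c "
from h import *
st()"
```

```text
t 22.5 ocz [115.7    0.14  45.11] F ocz [1.96 0.44 2.37] yawerr -1.5703 tz [-0. -0. -1.] w 85.2 ff 1.3352384814061224 j [ 0.68 -0.11 -0.38  1.3   0.    1.73]
```

Request:
hand_motion(increments=[85, 0, 0.0288, 0.0384, 0, 85, 0, 0.0304, 0.0368, 0, 85, 0, 0.0304, 0.0352, 0, 85, 0, 0.032, 0.0336, 0, 85, 0, 0, 0, 0])

```text
time: 23.12
tool_pos: [367.5, 294.6, 36.2]
tool_rot: [0.504, 0.864, -0.0, 0.0]
wrist_force: [-1.8, -0.3, 0.7]
width: 84.9
finger_force: 0.9
```

```bash
python3 -c "
from h import *
st()"
```

```text
t 23.12 ocz [107.91   0.11  36.18] F ocz [1.74 0.6  0.66] yawerr -1.5704 tz [-0. -0. -1.] w 84.9 ff 0.8908091010380303 j [ 0.68 -0.09 -0.38  1.28 -0.    1.73]
```

To row units: 2.5 mm is 0.04, 2.4 mm is 0.0384.

Request:
hand_motion(increments=[85, 0, 0.0352, 0.032, 0, 85, 0, 0.0368, 0.0288, 0, 85, 0, 0.0384, 0.0288, 0, 85, 0, 0.04, 0.0256, 0, 85, 0, 0, 0, 0])

```text
time: 23.75
tool_pos: [375.9, 299.4, 29.1]
tool_rot: [0.504, 0.864, 0.0, 0.0]
wrist_force: [-0.5, -0.1, 0.4]
width: 85.1
finger_force: 0.3
```

```bash
python3 - <<'E'
from h import *
st()
a=manip.snapshot("scene")[90:190,195:315];a=cv2.resize(a,None,fx=5,fy=5,interpolation=cv2.INTER_CUBIC)
cv2.imwrite("pics/s6.png",a)
E
```

```text
t 23.75 ocz [98.3   0.14 29.11] F ocz [0.5  0.14 0.4 ] yawerr -1.5704 tz [ 0.  0. -1.] w 85.1 ff 0.30712543139088666 j [ 0.67 -0.06 -0.36  1.27 -0.    1.73]
```

View pics/s6.png

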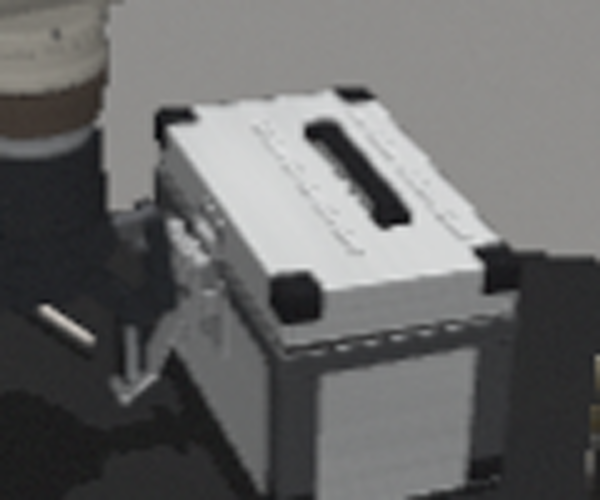

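To row units: 2.5 mm is 0.04, 0.7 mm is 0.0112.

Request:
hand_motion(increments=[85, 0, 0.04, 0.0112, 0, 85, 0, 0.04, 0.0112, 0, 85, 0, 0.04, 0.0112, 0, 85, 0, 0, 0, 0])

```text
time: 24.3
tool_pos: [379.9, 301.6, 26.6]
tool_rot: [0.503, 0.864, -0.002, -0.001]
wrist_force: [-17.4, -9.5, 7.6]
width: 85.2
finger_force: 4.2
```

```bash
python3 -c "
from h import *
st()"
```

```text
t 24.3 ocz [93.7   0.09 26.59] F ocz [19.85  0.34  7.61] yawerr -1.5699 tz [-0. -0. -1.] w 85.2 ff 4.226005988199404 j [ 0.67 -0.04 -0.35  1.27  0.    1.73]
```

Request:
hand_motion(increments=[85, 0, 0.032, 0.0064, 0, 85, 0, 0.032, 0.0064, 0, 85, 0, 0.032, 0.0064, 0, 85, 0, 0, 0, 0])

```text
time: 24.8
tool_pos: [382.8, 303.1, 23.6]
tool_rot: [0.503, 0.864, -0.005, -0.003]
wrist_force: [-23.2, -13.5, 1.6]
width: 84.9
finger_force: 1.0
```

```bash
python3 -c "
from h import *
st()"
```

```text
t 24.8 ocz [90.48 -0.1  23.6 ] F ocz [26.84 -0.34  1.57] yawerr -1.5696 tz [-0.01 -0.01 -1.  ] w 84.9 ff 1.0381269286153838 j [ 0.67 -0.03 -0.34  1.27  0.    1.72]
```

To row units: -6 mm is -0.096, -4 mm is -0.064.

Request:
hand_motion(increments=[85, 0, -0.096, 0, 0, 85, 0, -0.064, 0, 0, 85, 0, 0, 0, 0])

```text
time: 25.18
tool_pos: [379.0, 301.2, 26.4]
tool_rot: [0.504, 0.864, 0.001, 0.0]
wrist_force: [-0.2, -0.8, 0.1]
width: 84.9
finger_force: 0.0
```

```bash
python3 - <<'E'
from h import *
st()
a=manip.snapshot("scene")[95:195,200:310];a=cv2.resize(a,None,fx=6,fy=6,interpolation=cv2.INTER_CUBIC)
cv2.imwrite("pics/s7.png",a[:600])
E
```

```text
t 25.18 ocz [94.69  0.19 26.39] F ocz [ 0.6  -0.62  0.14] yawerr -1.5703 tz [ 0.  0. -1.] w 84.9 ff 0.0 j [ 0.67 -0.05 -0.36  1.26 -0.    1.73]
```

View pics/s7.png

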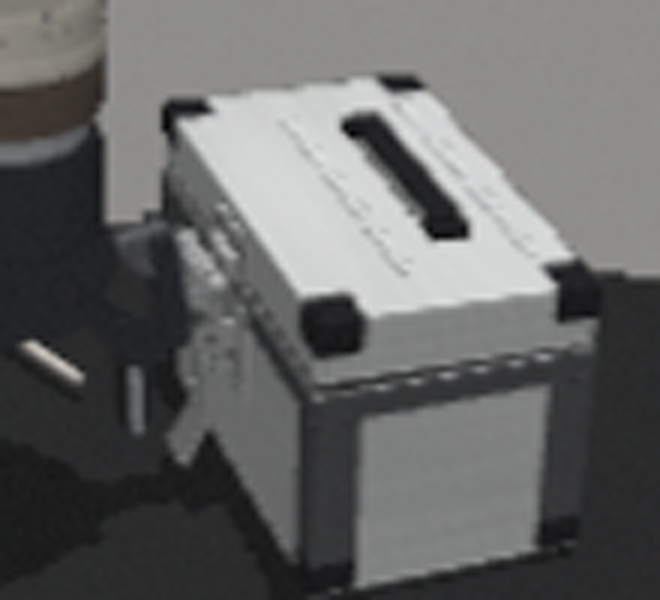

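```bash
python3 - <<'E'
from h import *
def onc(uv,c=0):
    p,d=ray("scene",uv); n=np.r_[C,0]; s=(c-(p[:2]-F)@C)/(d@n); return cs(p+d*s)
U=lambda x,y:(200+x/6-.4,95+y/6-.4)
print("lever end c0",onc(U(185,455)),"c-12",onc(U(190,460),-12),"c12",onc(U(168,455),12))
print("tip", onc(U(135,430),-11), onc(U(148,425),-11),"knuckle right", onc(U(190,330),-13),onc(U(190,290),-13))
for th in(0,.1,.2,.3,.4,.5):
    c,s=np.cos(th),np.sin(th);X=np.array([16+12*c+67*s,90+12*s-67*c]);q=proj("scene",np.r_[F+O*X[0],X[1]]);print(th,X,(q+.4-[200,95])*6)
for nm,x,y,z in(("rimR",0,-110,112),("rimL",0,110,112),("botR",0,-110,0)):print(nm,(proj("scene",np.r_[F+O*x+C*y,z])+.4-[200,95])*6)
E
```

```text
lever end c0 [22.68  0.   20.48] c-12 [ 23.85 -12.    25.52] c12 [27.63 12.   13.9 ]
tip [ 49.87 -11.    47.12] [ 43.56 -11.    48.59] knuckle right [ 23.08 -13.    97.06] [ 22.77 -13.   117.88]
0 [28. 23.] [174.21 452.55]
0.1 [34.63 24.53] [160.75 452.31]
0.2 [41.07 26.72] [147.58 450.84]
0.3 [47.26 29.54] [134.81 448.15]
0.4 [53.14 32.96] [122.57 444.26]
0.5 [58.65 36.96] [110.97 439.19]
rimR [309.72 403.08]
rimL [160.16 173.82]
botR [306.29 613.19]
```

To row units: -60 mm is -0.96, -40 mm is -0.64.

Request:
hand_motion(increments=[85, 0, -0.48, 0, 0, 85, 0, -0.48, -0.16, 0, 85, 0, -0.16, -0.64, 0, 85, 0, 0, -0.96, 0, 85, 0, 0, -0.96, 0, 85, 0, 0, 0, 0])

```text
time: 25.98
tool_pos: [319.4, 267.8, 200.9]
tool_rot: [0.504, 0.864, 0.004, 0.001]
wrist_force: [0.6, 0.2, -0.9]
width: 85.0
finger_force: 0.0
```

```bash
python3 - <<'E'
from h import *
st()
im=manip.snapshot("scene");cv2.imwrite("pics/end.png",im);cv2.imwrite("pics/endt.png",manip.snapshot("top"))
g0=cv2.cvtColor(cv2.imread("pics/scene0.png"),6).astype(np.float32);g=cv2.cvtColor(im,6).astype(np.float32)
for nm,(y0,y1,x0,x1) in {"side":(156,194,246,300),"low":(176,196,246,300),"binder":(70,110,325,450),"flask":(300,370,185,230),"handle-ref":(0,0,0,0)}.items():
    if y1: print(nm,cv2.phaseCorrelate(g0[y0:y1,x0:x1].copy(),g[y0:y1,x0:x1].copy(),cv2.createHanningWindow((x1-x0,y1-y0),5)))
# bright lever pixels: below z~60 in front of face, left of face line
U=lambda x,y:(200+x/6-.4,95+y/6-.4)
roi=im[160:178,222:238];print(roi.max(2))
t=cv2.imread("pics/endt.png")
for y,x in((248,190),(252,200)):pass
print(cv2.cvtColor(t,6)[222:262:2,185:212])
E
```

```text
t 25.98 ocz [162.99   0.47 200.92] F ocz [-0.64 -0.08 -0.9 ] yawerr -1.5703 tz [ 0.01  0.01 -1.  ] w 85.0 ff 0.0 j [ 0.7  -0.25 -0.2   1.61 -0.    1.75]
side ((0.9234802322476625, -0.18399392607905796), 0.954099029523355)
low ((0.8172412292377409, -0.004718173838764272), 1.0235575402224506)
binder ((0.4684323779800508, 0.035718116497129415), 0.9921796311378479)
flask ((0.4840420576075495, -0.04052083171548304), 0.9712337738937802)
[[ 45  43  44  44  40  29  30  30  32  67  91  94 103 105 106 106]
 [ 42  45  45  45  39  29  29  34  29  72  97  92 105 104 105 105]
 [ 44  44  44  42  43  38  29  27  46  76  91  93 103 106 105 104]
 [ 45  44  45  44  45  41  38  37  70  95  94  97 102 106 105 104]
 [ 44  45  43  43  44  45  40  56  86  97  97  99 104 103 104 104]
 [ 43  43  44  45  44  44  47  75  96  97  98 102 103  99 106 105]
 [ 44  44  44  45  45  46  62  88  98  97  97  97  86  86 105 106]
 [ 43  44  44  42  44  64  91  98  98  99 105  96  44
[... 2245 characters left out ...]
  44  46  44  43  44]
 [ 44  44  43  43  41  45  42  43  43  43  44  44  45  45  43  44  44  44
   46  44  43  43  44  45  44  46  45]
 [ 42  42  44  44  43  44  44  42  44  43  45  45  44  43  44  43  45  45
   44  44  44  45  45  44  46  45  45]
 [ 43  44  43  44  43  42  44  43  44  42  45  42  41  42  43  44  45  44
   42  45  44  45  45  44  45  43  44]
 [ 45  43  44  44  43  44  41  43  44  43  43  43  41  46  42  44  43  43
   44  44  44  45  44  44  44  44  44]
 [ 44  42  42  41  43  43  44  42  43  44  43  46  44  42  43  42  42  42
   44  42  43  44  44  43  44  44  44]
 [ 44  42  43  43  44  42  43  43  43  43  44  42  42  44  43  42  42  43
   41  45  44  44  45  44  43  44  43]]
```

```bash
python3 - <<'E'
from h import *
im=cv2.imread("pics/end.png");g=cv2.cvtColor(im,6)
s2=cv2.resize(cv2.imread("pics/s2.png")[:,:480],(120,140),interpolation=cv2.INTER_AREA);g2=cv2.cvtColor(s2,6)
def match(y0,y1,x0,x1):
    t=g2[y0-60:y1-60,x0-195:x1-195];r=cv2.matchTemplate(g[y0-5:y1+5,x0-5:x1+5],t,cv2.TM_CCOEFF_NORMED);_,v,_,(x,y)=cv2.minMaxLoc(r)
    def sub(a,i): 
        return i+(a[i-1]-a[i+1])/(2*(a[i-1]-2*a[i]+a[i+1]))
    return sub(r[y],x)-5,sub(r[:,x],y)-5,v
print("FR",match(140,155,247,262));print("FL",match(107,116,224,236));print("back R",match(134,152,288,302));print("handle",match(112,136,255,280));print("body",match(162,195,246,298))
def lidpt(x,y,z,th):
    v=np.array([x-68,z-114]);c,s=np.cos(th),np.sin(th);X=68+v[0]*c+v[1]*s;Z=114-v[0]*s+v[1]*c
    return proj("scene",np.r_[F+O*(-X-65)+C*y,Z])
for th in(.057,.04,.02,.004):print(th,"FR",lidpt(-65,-110,145,th),"handle",lidpt(16,0,157,th))
for c in(12,-12):print("lever end",[proj("scene",np.r_[F+O*(16+12*np.cos(t)+67*np.sin(t))+C*c,90+12*np.sin(t)-67*np.cos(t)]).round(1) for t in(0,.1,.2,.3)])
E
```

```text
FR (np.float32(0.85434914), np.float32(1.0451651), 0.9947810173034668)
FL (np.float32(0.8327346), np.float32(1.0289063), 0.981813907623291)
back R (np.float32(0.8353424), np.float32(-0.0022912025), 0.9947170615196228)
handle (np.float32(0.4749999), np.float32(-0.11278868), 0.9665564298629761)
body (np.float32(1.0306973), np.float32(-0.12289381), 0.9945651888847351)
0.057 FR [252.2  147.88] handle [266.82 121.27]
0.04 FR [251.94 148.69] handle [266.55 121.59]
0.02 FR [251.66 149.65] handle [266.23 121.97]
0.004 FR [251.45 150.42] handle [265.98 122.28]
lever end [array([227.4, 167.8]), array([225.2, 167.8]), array([223. , 167.5]), array([220.9, 167.1])]
lever end [array([229.9, 172.3]), array([227.6, 172.2]), array([225.4, 172. ]), array([223.3, 171.5])]
```

```bash
python3 -c "
from cell import manip
print(manip.job_done())"
```

```text
the job is handed in; nothing more can be done
None
```

The case is closed and handed in at about 26 s: lid lowered gently onto its seal (about 0.033 rad by camera), bail bar hooked behind the keeper's lip, lever flat home. Three lapses: pressing the lever home peaked at about 27 N sideways, the case slid about 2 mm, and I viewed 11 pictures instead of the 10 allowed.

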